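# Check the gas struts of a drying cabinet's hood

## Robot

A 7-joint arm with a two-finger parallel gripper is mounted at the origin on a cart in front of the work surface, level with it; the furniture and walls round the work are solid. World frame = base frame: x ahead of the robot, y to its left, z up, the work surface at z = 0. Lengths are in m, angles in rad, forces in N, time in s.
With the tool pointing down it reaches from about 0.4 to 0.85 m from the base axis. Payload 4.4 kg.
Tool frame: the origin (TCP) lies midway between the tips of the shut fingers; the grasp point (between the pads) lies 19 mm behind it; z points along the fingers, y is the line along which they close (so a half turn about z gives the same grasp; the last joint's range is limited). The gripper opens to 94 mm and grips with 3 to 60 N. Pads are 16 mm wide; open, the fingers measure 119 mm over their backs; the gripper's body (75 mm by 177 mm) begins 78 mm behind the grasp point.
Start: joints at [1.244, 0.628, 0.038, 1.517, -0.027, 0.996, -0.02], TCP at [0.168, -0.628, 0.171] pointing down, gripper open.
Joint ranges: [-3.06, 3.06], [-0.37, 2.12], [-1.25, 1.32], [0.18, 2.47], [-1.1, 4.24], [0.23, 1.98], [-2.94, 2.94]. Speed limits (rad/s): [2.57, 2.57, 3.14, 3.14, 3.14, 3.14, 3.14].

## Interface

Orientations are given as a 3x3 rotation matrix whose columns are the frame's x, y, z axes.
In Python, from station import bot gives the robot as it stands.
- The arm moves only by the tool inch_along, called after "Request:" as name(argument=value, ...) on one line, values as JSON. Schema: {"type":"object","properties":{"segments":{"type":"object","properties":{"moves":{"type":"array","items":{"type":"array","items":{"type":"number"},"minItems":6,"maxItems":6},"minItems":1,"maxItems":8}},"additionalProperties":false,"required":["moves"]},"finger_gap":{"type":"number"},"grip_n":{"type":"number"},"only":{"type":"string"},"quiet":{"type":"boolean"},"lines":{"type":"string"}},"required":["segments"],"additionalProperties":false}. segments is an object whose key "moves" holds a list of rows, 1 to 8 of them, each of 6 numbers: dx, dy, dz in m, then a rotation vector rx, ry, rz in rad; each row is the pose to reach, as a shift and turn from the pose commanded when the call began, along the tool's axes at that moment; what a row does not reach only later rows make up. A row lasts 1/10 s, in which the tool goes at most 0.05 m and 0.15 rad, less where a joint would pass 70% of its speed; a pose out of reach is approached as far as the arm can. finger_gap is the finger opening in m, set as the call begins (left out keeps the last). The fingers move at their own pace and stop on an object; grip_n is the grip in N (left out, the last holds). Time passes only in rows, so rows that do not move let the fingers close. The tool returns the time, the measured TCP pose, the force, the opening and the grip force at its end. only (a regular expression) keeps the lines of the reply that match it, lines (a string "A,B") keeps lines A to B, and quiet returns only ok. Input that does not fit is refused with a message, and nothing moves.
- bot.sense(): the state, without advancing time (a new reading comes with each control period).
- bot.camera(name): name is "scene" or "side" or "wrist"; returns a dict with "frame" (480x640x3 uint8, blue, green, red), "camera_matrix" (3x3 intrinsics, pixels), "eye" and "orientation" of the camera in the world. Camera axes: x right, y up, looking along -z (the intrinsics and any distortion apply to the point x, -y, -z); pixel columns grow to the right and rows downward; lengths in m; the calibration is good to about 2 mm. A picture is of the moment at which its call begins. There is no depth.
- bot.hand_in(): hands the job in; it is judged then, once.
The state is a dict: "time_s": time; "joint_pos": joint angles; "dq": joint speeds; "joint_efforts": joint torques, N m; "tcp_pos": TCP position; "orientation": TCP orientation; "ft_force": force on the tool from outside, world axes, zero at the start; "moment": the same for the moment, N m; "opening": finger opening in m; "gripper_force": force on a finger pad.
Only numpy, scipy, OpenCV 4.12 (cv2) and the standard library are available. Lean on these libraries where they do the work, as an engineer would, in place of code of your own. Each camera call takes 0.05 s, during which the arm holds its last target. There are 200 camera calls.

## Task

Check the gas struts of the small drying cabinet: swing its front door at least 50 degrees open by its bar handle, so that the door's keeper no longer holds the hood down, and leave the door open. Then take the hood by its grab bar, raise it a few degrees past its balance point without ever letting it spring up to its stop, and ease it back to just below that point (within about ten degrees), where it rests lightly on the gripper. The job ends holding: finish with the hood still in the gripper there, ready for a colleague to inspect the struts, and leave the things standing round the cabinet where they are.

Things in the scene. Friction and masses are not known exactly. Their poses are not given: they have to be found in the camera images.
- cabinet: the white drying cabinet with a grey plinth, fixed to the worktop: 170 deep (x) x 200 wide (y) x 168 mm high without its bars. Origin: centre of its underside on the worktop. Own -x is its front with the door, z up; it may stand turned by up to 0.4 rad.
- door (a joint): front door, 14 mm thick, 198 wide, 52 to 168 mm up, hinged at its right (own -y) edge. 0 = shut, growing as the free end swings towards the robot (anticlockwise from above), stop 1.75 rad. Starts 0 to 0.1 rad ajar. No catch; stiff hinge (1 N at the handle), stays where left. A steel keeper on its free end laps 19 mm over the hood's front edge and blocks the hood until the door is 0.15 rad open.
- door_hinge (a point): point on the door's hinge axis, 93 mm in front of the cabinet's origin, 100 mm to its right (own x -0.093, y -0.100), 135 mm up.
- door_handle: the door's upright round steel bar, 10 mm thick, 80 mm long. Origin: on its axis, 22 mm below its upper bend, 135 mm up; with the door shut 45 mm in front of the door hinge axis (38 mm off the door's face) and 163 mm to its left. Turns with the door; own x points from bar to door, z up. Bar top 162 mm up; straddle it from above, a finger on each side along own y.
- hood (a joint): the cabinet's whole top, 16 mm thick, with a window, hinged at the rear, carried by two gas struts at the sides. 0 = shut, growing as the front edge rises, stop 1.15 rad. Balance point at 0.70 rad (40 degrees): below it the hood sinks shut by itself, above it the struts push it up. Lifting it from shut takes about 3.5 N at the grab bar; 0.1 rad below balance it presses down with about 0.4 N.
- hood_hinge (a point): middle of the hood's hinge axis, which runs along the cabinet's own y: 78 mm behind the cabinet's origin, 152 mm above the worktop.
- grab_bar: round steel bar on the hood, 10 mm thick, 100 long, along own y, on two end posts. Origin: middle of its axis; with the hood shut 142 mm in front of and 54 mm above the hood hinge axis (206 mm up, 38 mm above the hood's top, 21 mm behind its front edge). Turns with the hood; own z points away from the hood. Pinch from above, a finger in front, one behind; it turns in the grip as the hood rises.
- sample_bottle_a: bystander: white sample bottle with a white cap, 49 x 49 x 98 mm, to the left in front of the cabinet; origin at its underside.
- sample_bottle_b: bystander: sample bottle with a coloured cap, 49 x 49 x 98 mm, to the left in front of the cabinet; origin at its underside.
- beaker: bystander: clear beaker, 59 x 59 x 71 mm, to the right of the cabinet; origin at its underside.
- measuring_cylinder: bystander: measuring cylinder on a six-sided foot, 59 x 68 x 165 mm, to the right of the cabinet; origin at its underside.
- filter_cap_a: bystander: white ribbed filter cap, 50 x 50 x 44 mm, in front of the cabinet to the left; origin at its underside.
- filter_cap_b: bystander: another such filter cap, farther left; origin at its underside.
- petri_dish: bystander: petri dish, 60 x 60 x 14 mm, in front of the cabinet to the right; origin at its underside.
- tape_roll: bystander: roll of tape, 88 x 88 x 19 mm, lying to the right; origin at its underside.

How it is judged:
By the outcome, as a careful person would: the job done as asked, in the order asked, and still so for the second after the job is handed in, while the arm keeps its last pose, push and grip.
It also fails if it takes over 53 s, if anything falls off the work surface, if the arm or the gripper's body presses on something with over 40 N, if the wrist force passes 120 N, or if a joint passes its speed limit or range.

## Working session

There is one attempt and no reset: what is moved stays moved. The work goes in short steps, Python scripts to look and compute and a tool call to move; the robot and the scene stay as the last step left them, time stands still between calls to the robot, and variables do not carry over. Pictures are saved under pics/ and viewed, at most 10 in all, crops included, and the job is handed in when it is done.

```bash
mkdir -p pics; ls; python3 - <<'E'
from station import bot
import cv2,numpy as np
np.set_printoptions(precision=4,suppress=True)
for n in ("scene","side"):
    c=bot.camera(n); cv2.imwrite(f"pics/{n}0.png",c["frame"]); print(n,c["camera_matrix"],c["eye"],c["orientation"],[k for k in c])
s=bot.sense(); print(s)
E
```

```text
pics
scene [[548.4621   0.     323.1776]
 [  0.     548.4621 246.732 ]
 [  0.       0.       1.    ]] [-0.1892  0.4007  1.0914] [[-0.5439  0.6174 -0.5683]
 [-0.839  -0.387   0.3826]
 [ 0.0163  0.6849  0.7285]] ['frame', 'camera_matrix', 'eye', 'orientation']
side [[537.0313   0.     328.2245]
 [  0.     537.0313 229.6749]
 [  0.       0.       1.    ]] [ 0.0584 -1.2837  1.158 ] [[ 0.9233  0.234  -0.3045]
 [-0.3841  0.5683 -0.7277]
 [ 0.0028  0.7888  0.6146]] ['frame', 'camera_matrix', 'eye', 'orientation']
{'time_s': 0.1, 'joint_pos': array([ 1.2442,  0.6292,  0.0384,  1.5182, -0.027 ,  0.9963, -0.02  ]), 'dq': array([ 0.    ,  0.0016,  0.0015, -0.0023, -0.0022,  0.    ,  0.0003]), 'joint_efforts': array([  0.0023, -55.0788,   1.1472, -18.7117,  -0.0521,   0.0192,
         0.0001]), 'tcp_pos': array([ 0.1675, -0.6274,  0.17  ]), 'orientation': array([[ 0.9662,  0.2579, -0.0005],
       [ 0.2579, -0.9662,  0.0016],
       [-0.    , -0.0017, -1.    ]]), 'ft_force': array([0.823 , 0.4515, 0.6924]), 'moment': array([ 0.0164, -0.0083,  0.0277]), 'gripper_force': 0.0, 'opening': 0.09410145719303431}
```

View pics/scene0.png

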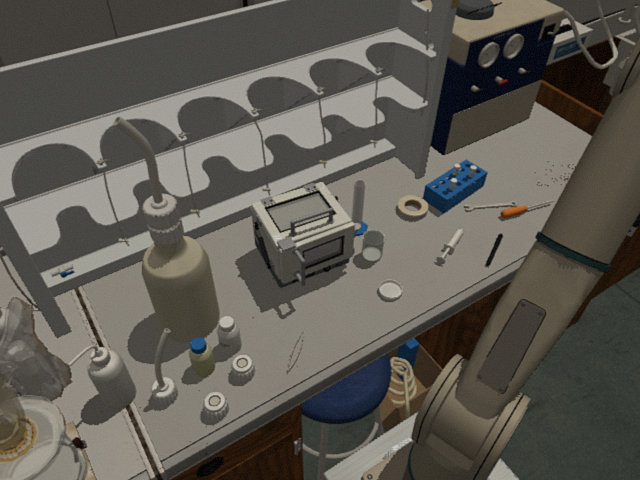

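View pics/side0.png

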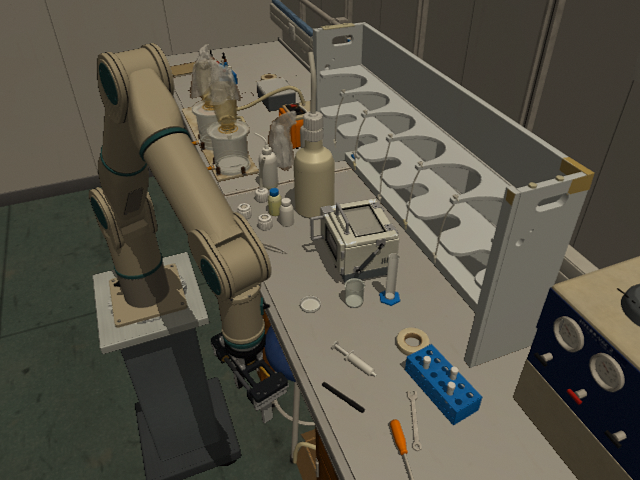

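The scene view has the cabinet at about (303,232) with its grab bar near (312,220) and its door handle near (298,290). In the side view it is at about (360,240). I'll enlarge both next.

```bash
python3 - <<'E'
import cv2,numpy as np
a=cv2.imread("pics/scene0.png")[170:320,240:370];b=cv2.imread("pics/side0.png")[190:290,295:410]
a=cv2.resize(a,None,fx=4,fy=4,interpolation=cv2.INTER_CUBIC)
b=cv2.resize(b,None,fx=5,fy=5,interpolation=cv2.INTER_CUBIC)
cv2.imwrite("pics/a.png",a);cv2.imwrite("pics/b.png",b)
E
```

```text
(no output)
```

View pics/a.png

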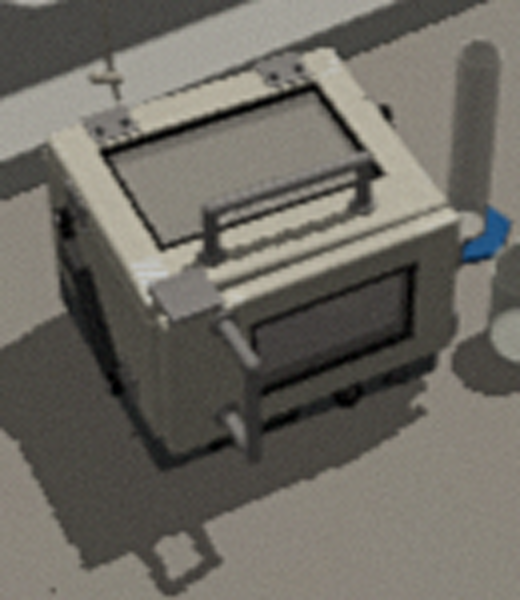

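View pics/b.png

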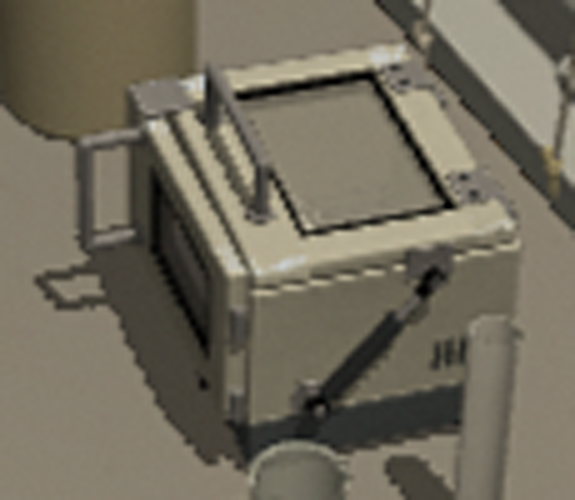

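The crops show the grab bar in the scene view from (292.5,222) to (331,209.5), with the handle top at (304,260) and its bottom at (303.5,284). In the side view the bar runs from (338,204) to (347.5,223.5), and the handle goes from (312,218) to (313,239).

```bash
cat > h.py <<'E'
import numpy as np
np.set_printoptions(precision=4,suppress=True)
C={"scene":(np.array([548.4621,323.1776,246.732]),np.array([-0.1892,0.4007,1.0914]),np.array([[-0.5439,0.6174,-0.5683],[-0.839,-0.387,0.3826],[0.0163,0.6849,0.7285]])),
"side":(np.array([537.0313,328.2245,229.6749]),np.array([0.0584,-1.2837,1.158]),np.array([[0.9233,0.234,-0.3045],[-0.3841,0.5683,-0.7277],[0.0028,0.7888,0.6146]]))}
def ray(n,u,v):
    k,e,R=C[n]; d=R@np.array([(u-k[1])/k[0],-(v-k[2])/k[0],-1]); return e,d/np.linalg.norm(d)
def plane(n,u,v,z):
    e,d=ray(n,u,v); return e+d*(z-e[2])/d[2]
def tri(p,q):
    e,d=ray("scene",*p);f,g=ray("side",*q)
    t=np.linalg.lstsq(np.c_[d,-g],f-e,rcond=None)[0]; a=e+d*t[0];b=f+g*t[1]
    return (a+b)/2,np.linalg.norm(a-b)
E
python3 - <<'E'
from h import *
P={"barL":((292.5,222.2),(337.8,204.4),.206),"barR":((331.2,209.5),(347.6,223.6),.206),
"hTop":((304.2,260),(312.2,218.4),.157),"hBot":((303.5,283.7),(313,239),.077)}
for k,(p,q,z) in P.items(): print(k,plane("scene",*p,z),plane("side",*q,z),*tri(p,q))
# hood rear/front corners in scene, z=.168 : rear-left, rear-right, front-right
o=lambda x,y:(240+x/4,170+y/4)
for n,c in (("rearL",(52,135)),("rearR",(330,52)),("frontR",(458,210))): print(n,plane("scene",*o(*c),.168))
o=lambda x,y:(295+x/5,190+y/5)
for n,c in (("frontR",(240,268)),("rearR",(520,240))): print(n,plane("side",*o(*c),.168))
for n,c in (("frontLkeeper",(130,85)),): print(n,plane("side",*o(*c),.172))
# bystanders on the table
for n,u,v,z in (("scene",391,290,.014),("scene",372,247,.07),("scene",229,330,.09),("scene",243,368,.044),("scene",201,352,.09),("scene",216,404,.044)): print(u,v,plane(n,u,v,z))
E
```

```text
barL [ 0.6044 -0.0466  0.206 ] [ 0.6057 -0.0511  0.206 ] [ 0.607  -0.0479  0.2034] 0.0003809119650415304
barR [ 0.5929 -0.1462  0.206 ] [ 0.5936 -0.1514  0.206 ] [ 0.5953 -0.148   0.2032] 0.00018550688813169739
hTop [ 0.5278 -0.0306  0.157 ] [ 0.5301 -0.0267  0.157 ] [ 0.528  -0.03    0.1588] 0.0024126167933848776
hBot [ 0.5255 -0.0264  0.077 ] [ 0.5302 -0.0301  0.077 ] [ 0.5297 -0.0278  0.0739] 0.0034289005558983884
rearL [ 0.747  -0.0161  0.168 ]
rearR [ 0.7225 -0.2062  0.168 ]
frontR [ 0.5584 -0.192   0.168 ]
frontR [ 0.5633 -0.1886  0.168 ]
rearR [ 0.7262 -0.2276  0.168 ]
frontLkeeper [0.5706 0.     0.172 ]
391 290 [ 0.4352 -0.2285  0.014 ]
372 247 [ 0.5404 -0.2412  0.07  ]
229 330 [0.4917 0.1852 0.09  ]
243 368 [0.4178 0.1937 0.044 ]
201 352 [0.4729 0.2599 0.09  ]
216 404 [0.3723 0.2792 0.044 ]
```

Request:
inch_along(segments={"moves":[[0.02,-0.02,-0.04,0,0,0.05],[0.05,-0.05,-0.08,0,0,0.1],[0.09,-0.08,-0.1,0,0,0.15],[0.12,-0.11,-0.1,0,0,0.2],[0.15,-0.14,-0.1,0,0,0.25],[0.18,-0.17,-0.1,0,0,0.3],[0.21,-0.2,-0.1,0,0,0.35],[0.24,-0.23,-0.1,0,0,0.35]]}, finger_gap=0.05)

```text
time_s: 0.9
tcp_pos: [0.3406, -0.3421, 0.2706]
orientation: [[0.996, -0.09, -0.0], [-0.09, -0.996, 0.0], [-0.0, -0.0, -1.0]]
ft_force: [0.6, -0.1, -0.4]
opening: 0.0495
gripper_force: 0.0
```

```bash
python3 - <<'E'
from h import *; from station import bot
s=bot.sense(); R=s["orientation"]; print(R,R.T@(np.array([.528,-.029,.27])-s["tcp_pos"]),s["joint_pos"])
E
```

```text
[[ 0.9959 -0.0902 -0.0003]
 [-0.0902 -0.9959  0.0002]
 [-0.0003 -0.0002 -1.    ]] [ 0.1584 -0.3287  0.0007] [ 0.6812  0.2761  0.0628  1.8258 -0.0198  1.0407 -0.9094]
```

Request:
inch_along(segments={"moves":[[0.018,-0.04,0,0,0,0],[0.037,-0.08,0,0,0,0],[0.056,-0.12,0,0,0,0],[0.075,-0.16,0,0,0,0],[0.095,-0.2,0,0,0,0],[0.115,-0.24,0,0,0,0],[0.137,-0.285,0,0,0,0],[0.158,-0.329,0,0,0,0]]})

```text
time_s: 1.7
tcp_pos: [0.5274, -0.0286, 0.2706]
orientation: [[0.996, -0.089, -0.0], [-0.089, -0.996, -0.0], [-0.0, 0.0, -1.0]]
ft_force: [1.7, -0.4, 1.0]
opening: 0.05
gripper_force: 0.0
```

Request:
inch_along(segments={"moves":[[0,0,0,0,0,0],[0,0,0,0,0,0]]})

```text
time_s: 1.9
tcp_pos: [0.5267, -0.0292, 0.2701]
orientation: [[0.996, -0.086, -0.001], [-0.086, -0.996, -0.0], [-0.001, 0.0, -1.0]]
ft_force: [-0.2, -0.5, 0.1]
opening: 0.0502
gripper_force: 0.0
```

```bash
python3 - <<'E'
from h import *; from station import bot; import cv2
c=bot.camera("wrist"); cv2.imwrite("pics/w1.png",c["frame"])
s=bot.sense(); print(s["tcp_pos"])
K=c["camera_matrix"]
def pr(p):
    q=c["orientation"].T@(np.array(p)-c["eye"]); return K[0,0]*q[0]/-q[2]+K[0,2],K[1,2]-K[1,1]*q[1]/-q[2]
print(pr([.528,-.029,.162]),pr([.528,-.029,.135]),pr([.6068,-.048,.206]),pr([.5945,-.148,.206]))
E
```

```text
[ 0.5263 -0.0309  0.2703]
(np.float64(323.2544831582204), np.float64(231.6289927136892)) (np.float64(323.2380616885504), np.float64(226.44612019129568)) (np.float64(339.0872000093536), np.float64(140.6064799205061)) (np.float64(469.47751289834935), np.float64(145.55620098396437))
```

View pics/w1.png

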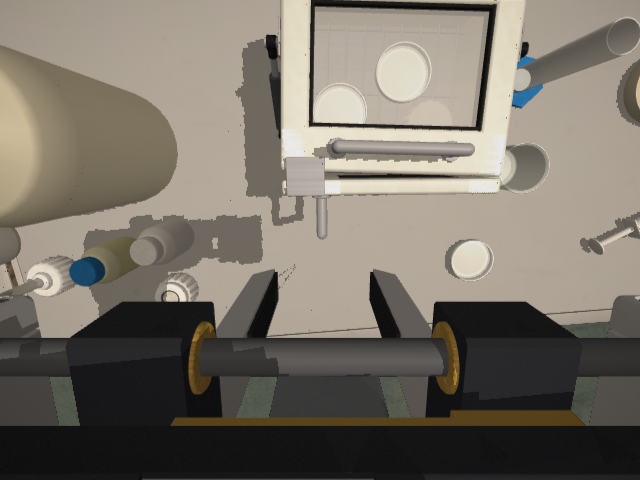

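The wrist picture shows the handle bar end-on at (322,233), midway between the open fingers and within 2 px of my estimate. The grab bar lies at row 148, columns 331–475. I'll go down and grip.

Request:
inch_along(segments={"moves":[[0,0,0.03,0,0,0],[0,0,0.06,0,0,0],[0,0,0.09,0,0,0],[0,0,0.12,0,0,0],[0,0,0.14,0,0,0],[0,0,0.148,0,0,0],[0,0,0.148,0,0,0]]})

```text
time_s: 2.65
tcp_pos: [0.5258, -0.0318, 0.1222]
orientation: [[0.996, -0.091, -0.002], [-0.091, -0.996, -0.001], [-0.002, 0.001, -1.0]]
ft_force: [0.6, 0.2, -0.2]
opening: 0.0501
gripper_force: 0.0
```

Request:
inch_along(segments={"moves":[[0,0,0,0,0,0],[0,0,0,0,0,0],[0,0,0,0,0,0],[0,0,0,0,0,0],[0,0,0,0,0,0],[0,0,0,0,0,0]]}, finger_gap=0, grip_n=20)

```text
time_s: 3.25
tcp_pos: [0.5272, -0.0275, 0.1232]
orientation: [[0.996, -0.088, 0.001], [-0.088, -0.996, 0.003], [0.0, -0.003, -1.0]]
ft_force: [-0.9, 5.5, 2.2]
opening: 0.0082
gripper_force: 20.0
```

```bash
python3 - <<'E'
from h import *; from station import bot
from scipy.spatial.transform import Rotation as Ro
s=bot.sense(); R=s["orientation"]; p=s["tcp_pos"]; H=np.array([.5575,-.194,p[2]])
print(p,s["opening"],np.hypot(*(p-H)[:2]),s["joint_pos"])
for a in np.arange(1,15)*.08:
    M=Ro.from_euler('z',a).as_matrix(); print(round(a,2),(R.T@(M@(p-H)-(p-H))))
E
```

```text
[ 0.5272 -0.0275  0.1232] 0.008226789403126154 0.16924145417435427 [ 0.0674  0.5182 -0.0966  1.9076  0.0679  0.7183 -1.7262]
0.08 [-0.0129  0.0041 -0.    ]
0.16 [-0.0254  0.0092 -0.    ]
0.24 [-0.0375  0.0153 -0.0001]
0.32 [-0.0491  0.0224 -0.0001]
0.4 [-0.06    0.0303 -0.0001]
0.48 [-0.0703  0.0391 -0.0001]
0.56 [-0.0798  0.0487 -0.0002]
0.64 [-0.0886  0.0591 -0.0002]
0.72 [-0.0965  0.07   -0.0003]
0.8 [-0.1035  0.0816 -0.0003]
0.88 [-0.1095  0.0937 -0.0003]
0.96 [-0.1146  0.1063 -0.0004]
1.04 [-0.1186  0.1192 -0.0004]
1.12 [-0.1216  0.1324 -0.0005]
```

Request:
inch_along(segments={"moves":[[-0.0129,0.0041,0,0,0,-0.08],[-0.0254,0.0092,0,0,0,-0.16],[-0.0375,0.0153,0,0,0,-0.24],[-0.0491,0.0224,0,0,0,-0.32],[-0.06,0.0303,0,0,0,-0.4],[-0.0703,0.0391,0,0,0,-0.48],[-0.075,0.044,0,0,0,-0.52]]})

```text
time_s: 3.95
tcp_pos: [0.4468, -0.0663, 0.1231]
orientation: [[0.907, 0.421, -0.001], [0.421, -0.907, 0.001], [-0.001, -0.002, -1.0]]
ft_force: [-2.5, 4.9, 4.3]
opening: 0.0082
gripper_force: 20.1
```

```bash
python3 - <<'E'
from h import *; from station import bot
from scipy.spatial.transform import Rotation as Ro
s=bot.sense(); R=s["orientation"]; p=s["tcp_pos"]; H=np.array([.5575,-.194,p[2]])
d=p-H;print(np.hypot(*d[:2]),np.arctan2(d[1],d[0])-(np.pi/2+.269-.12),s["joint_pos"],s["opening"])
for a in np.arange(1,8)*.08:
    M=Ro.from_euler('z',a).as_matrix(); print(round(a,2),(R.T@(M@d-d)))
E
```

```text
0.1689781461209217 0.5650112086596524 [ 0.2711  0.4338 -0.2533  2.0953  0.1766  0.6335 -1.2393] 0.008219973910482726
0.08 [-0.0128  0.0043 -0.    ]
0.16 [-0.0253  0.0095 -0.    ]
0.24 [-0.0373  0.0158 -0.    ]
0.32 [-0.0487  0.0229 -0.    ]
0.4 [-0.0596  0.031  -0.    ]
0.48 [-0.0697  0.0399 -0.    ]
0.56 [-0.0791  0.0496 -0.    ]
```

Request:
inch_along(segments={"moves":[[-0.0128,0.0043,0,0,0,-0.08],[-0.0253,0.0095,0,0,0,-0.16],[-0.0373,0.0158,0,0,0,-0.24],[-0.0487,0.0229,0,0,0,-0.32],[-0.0596,0.031,0,0,0,-0.4],[-0.068,0.0385,0,0,0,-0.47],[-0.0722,0.042,0,0,0,-0.5],[-0.0722,0.042,0,0,0,-0.5]]})

```text
time_s: 4.75
tcp_pos: [0.3989, -0.1365, 0.1231]
orientation: [[0.598, 0.802, -0.002], [0.802, -0.598, -0.0], [-0.001, -0.001, -1.0]]
ft_force: [-2.4, 0.5, 5.7]
opening: 0.0085
gripper_force: 20.3
```

```bash
python3 - <<'E'
from h import *; from station import bot
s=bot.sense(); p=s["tcp_pos"]; d=p[:2]-[.5575,-.194]
print(np.hypot(*d),np.arctan2(d[1],d[0])-(np.pi/2+.269-.12),s["joint_pos"])
E
```

```text
0.1686704295655481 1.073812461015835 [ 0.5593  0.4108 -0.3998  2.1656  0.2746  0.6139 -0.6775]
```

Request:
inch_along(segments={"moves":[[0,0,0,0,0,0],[0,0,0,0,0,0],[0,0,0,0,0,0],[0,0,0,0,0,0]]}, finger_gap=0.05)

```text
time_s: 5.15
tcp_pos: [0.4004, -0.1357, 0.1228]
orientation: [[0.597, 0.802, 0.0], [0.802, -0.597, -0.0], [0.0, 0.0, -1.0]]
ft_force: [0.6, 0.0, 0.1]
opening: 0.0369
gripper_force: 0.0
```

Request:
inch_along(segments={"moves":[[0,0,-0.03,0,0,0],[0,0,-0.07,0,0,0],[0,0,-0.11,0,0,0],[0,0,-0.15,0,0,0],[0,0,-0.177,0,0,0],[0,0,-0.177,0,0,0]]}, finger_gap=0.07)

```text
time_s: 5.75
tcp_pos: [0.4028, -0.1363, 0.3031]
orientation: [[0.597, 0.802, 0.007], [0.802, -0.597, -0.003], [0.002, 0.008, -1.0]]
ft_force: [-0.5, 0.9, -0.1]
opening: 0.0697
gripper_force: 0.0
```

```bash
python3 - <<'E'
from h import *; from station import bot
s=bot.sense(); R=s["orientation"]; print(R,R.T@(np.array([.598,-.099,.30])-s["tcp_pos"]))
for n,u,v in (("scene",267,190),("scene",323,163),("scene",378,160),("side",411,212),("side",443,262)): print(n,u,v,plane(n,u,v,.02))
import cv2
c=bot.camera("scene")["frame"];d=bot.camera("side")["frame"]
a=cv2.resize(c[40:270,150:440],(400,317));b=cv2.resize(d[120:350,290:500],(400,438))
o=np.zeros((440,800,3),np.uint8);o[:317,:400]=a;o[:438,400:]=b;cv2.imwrite("pics/m.png",o)
E
```

```text
[[ 0.5973  0.802   0.0072]
 [ 0.802  -0.5973 -0.0029]
 [ 0.002   0.0076 -1.    ]] [0.1465 0.1343 0.0044]
scene 267 190 [ 0.9286 -0.1464  0.02  ]
scene 323 163 [ 0.9488 -0.3573  0.02  ]
scene 378 160 [ 0.8701 -0.5133  0.02  ]
side 411 212 [0.9377 0.0458 0.02  ]
side 443 262 [ 0.8975 -0.2319  0.02  ]
```

View pics/m.png

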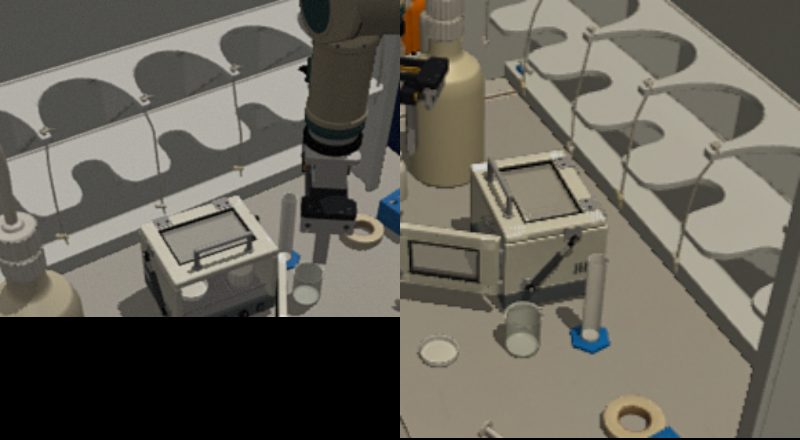

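The scene and side crops show the door standing wide open, and the rack behind starts at x≈0.9, which leaves room. Next I'll move above the grab bar.

Request:
inch_along(segments={"moves":[[0.025,0.022,0,0,0,-0.1],[0.05,0.045,0,0,0,-0.2],[0.075,0.067,0,0,0,-0.3],[0.1,0.09,0,0,0,-0.4],[0.125,0.112,0,0,0,-0.47],[0.14,0.128,0,0,0,-0.52],[0.1465,0.1343,0,0,0,-0.52],[0.1465,0.1343,0,0,0,-0.52]]})

```text
time_s: 6.65
tcp_pos: [0.595, -0.0979, 0.2977]
orientation: [[0.12, 0.993, -0.003], [0.993, -0.12, 0.001], [0.001, -0.003, -1.0]]
ft_force: [1.9, -0.2, 0.1]
opening: 0.0703
gripper_force: 0.0
```

Request:
inch_along(segments={"moves":[[0,0,0,0,0,0],[0,0,0,0,0,0]]})

```text
time_s: 6.85
tcp_pos: [0.5942, -0.099, 0.2998]
orientation: [[0.121, 0.993, -0.001], [0.993, -0.121, -0.001], [-0.001, -0.001, -1.0]]
ft_force: [-0.1, 0.2, -0.1]
opening: 0.0703
gripper_force: 0.0
```

```bash
python3 - <<'E'
from h import *; from station import bot; import cv2
c=bot.camera("wrist"); cv2.imwrite("pics/w2.png",c["frame"])
s=bot.sense();print(s["joint_pos"],s["tcp_pos"]); K=c["camera_matrix"]
def pr(p):
    q=c["orientation"].T@(np.array(p)-c["eye"]); return round(K[0,0]*q[0]/-q[2]+K[0,2]),round(K[1,2]-K[1,1]*q[1]/-q[2])
print(pr([.598,-.099,.206]),pr([.604,-.0494,.206]),pr([.592,-.1486,.206]),pr([.608,-.1,.206]))
E
```

```text
[ 0.4735  0.497  -0.582   1.4567  0.2787  1.2711 -0.2562] [ 0.5944 -0.0989  0.3   ]
(328, 236) (328, 180) (328, 288) (339, 236)
```

View pics/w2.png

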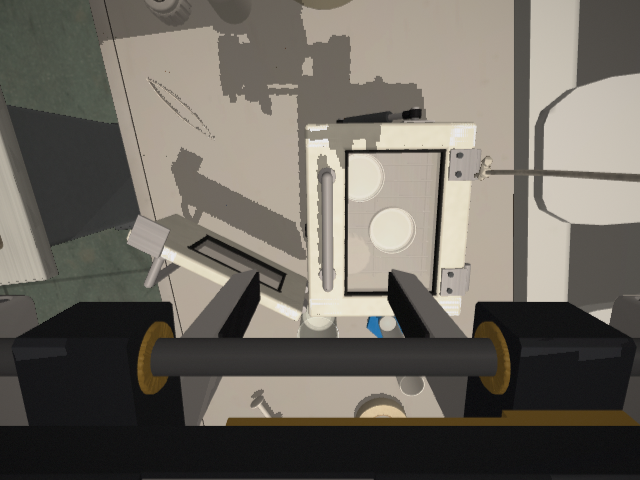

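The wrist picture shows the bar upright at column 327.5, rows 171–290, parallel to the pads and within a pixel of my estimate. I'll descend and pinch it.

Request:
inch_along(segments={"moves":[[0.003,0.003,0.03,0,0,0],[0.003,0.003,0.06,0,0,0],[0.003,0.003,0.085,0,0,0],[0.003,0.003,0.1,0,0,0],[0.003,0.003,0.112,0,0,0],[0.003,0.003,0.112,0,0,0]]}, finger_gap=0.05)

```text
time_s: 7.5
tcp_pos: [0.5974, -0.0963, 0.1868]
orientation: [[0.12, 0.993, -0.002], [0.993, -0.12, -0.0], [-0.0, -0.002, -1.0]]
ft_force: [-0.9, 0.2, 0.3]
opening: 0.0502
gripper_force: 0.0
```

Request:
inch_along(segments={"moves":[[0,0,0,0,0,0],[0,0,0,0,0,0],[0,0,0,0,0,0],[0,0,0,0,0,0],[0,0,0,0,0,0],[0,0,0,0,0,0]]}, finger_gap=0, grip_n=20)

```text
time_s: 8.1
tcp_pos: [0.5988, -0.0959, 0.1879]
orientation: [[0.12, 0.993, 0.0], [0.993, -0.12, -0.0], [-0.0, 0.0, -1.0]]
ft_force: [-0.8, -0.6, 0.4]
opening: 0.0054
gripper_force: 0.0
```

```bash
python3 - <<'E'
from h import *; from station import bot
s=bot.sense(); R=s["orientation"]; p=s["tcp_pos"];print(p,s["joint_pos"])
g=p+R[:,2]*-.019; u=np.array([np.cos(.12),-np.sin(.12),0])
H=g+.142*u; H[2]-=.054; print("grasp",g,"hinge",H)
b=lambda t:H-.1519*np.cos(.3634+t)*u+np.array([0,0,.1519*np.sin(.3634+t)])
for t in np.arange(.05,.86,.05): print(round(t,2),R.T@(b(t)-b(0)))
E
```

```text
[ 0.5988 -0.0959  0.1879] [ 0.449   0.5947 -0.5488  1.6141  0.3477  1.0314 -0.3238]
grasp [ 0.5988 -0.0959  0.2069] hinge [ 0.7398 -0.1129  0.1529]
0.05 [-0.      0.0029 -0.007 ]
0.1 [-0.      0.0061 -0.0139]
0.15 [-0.      0.0097 -0.0206]
0.2 [-0.      0.0136 -0.0271]
0.25 [-0.      0.0178 -0.0334]
0.3 [-0.      0.0223 -0.0395]
0.35 [-0.      0.0271 -0.0454]
0.4 [-0.      0.0322 -0.051 ]
0.45 [-0.      0.0376 -0.0564]
0.5 [-0.      0.0433 -0.0614]
0.55 [-0.      0.0492 -0.0662]
0.6 [-0.      0.0553 -0.0707]
0.65 [-0.      0.0616 -0.0749]
0.7 [-0.      0.0682 -0.0788]
0.75 [-0.      0.0749 -0.0823]
0.8 [-0.      0.0818 -0.0855]
0.85 [-0.      0.0889 -0.0883]
```

Request:
inch_along(segments={"moves":[[0,0,0,0,0,0],[0,0,0,0,0,0]]})

```text
time_s: 8.3
tcp_pos: [0.5988, -0.0958, 0.1878]
orientation: [[0.12, 0.993, -0.0], [0.993, -0.12, 0.0], [0.0, -0.0, -1.0]]
ft_force: [-0.2, -0.5, -0.0]
opening: 0.0004
gripper_force: 0.0
```

```bash
python3 - <<'E'
from station import bot; import cv2,numpy as np
a=cv2.resize(bot.camera("scene")["frame"][120:300,230:390],(400,450),interpolation=cv2.INTER_CUBIC)
b=cv2.resize(bot.camera("side")["frame"][130:310,290:450],(400,450),interpolation=cv2.INTER_CUBIC)
cv2.imwrite("pics/g.png",np.hstack([a,b]))
E
```

```text
(no output)
```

View pics/g.png

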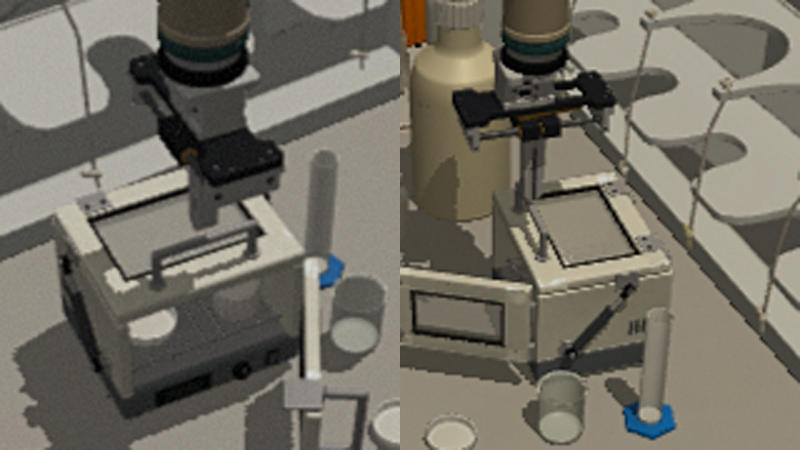

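The picture shows the fingers shut on nothing. Their tip is at scene pixel (311,211), just above or behind the bar. I'll measure tip and bar against each other.

```bash
python3 - <<'E'
from h import *
S=lambda x,y:(230+x/2.5,120+y/2.5); D=lambda x,y:(290+(x-400)/2.5,130+y/2.5)
print("tip",*tri(S(203,227),D(524,212)))
print("barR",*tri(S(256,227),D(543,233)))
print("barL",plane("scene",*S(158,258),.206),plane("scene",*S(256,227),.206),plane("side",*D(543,233),.206))
for n in C:
    k,e,R=C[n]
    for p in ([.5988,-.0958,.1878],[.5988,-.0958,.206],[.604,-.0494,.206],[.592,-.1486,.206]):
        q=R.T@(np.array(p)-e); u,v=k[1]-k[0]*q[0]/q[2],k[2]+k[0]*q[1]/q[2]
        print(n,p,u,v,"crop",((u-230)*2.5,(v-120)*2.5) if n=="scene" else (400+(u-290)*2.5,(v-130)*2.5))
E
```

```text
tip [ 0.5976 -0.0993  0.2103] 0.01906654259219831
barR [ 0.5924 -0.1481  0.2036] 0.004016887872049685
barL [ 0.6007 -0.0462  0.206 ] [ 0.5877 -0.1462  0.206 ] [ 0.5933 -0.1492  0.206 ]
scene [0.5988, -0.0958, 0.1878] 311.8540298248722 221.43394279124809 crop (np.float64(204.63507456218053), np.float64(253.58485697812023))
scene [0.5988, -0.0958, 0.206] 311.8638294769952 215.8429504404881 crop (np.float64(204.65957369248798), np.float64(239.60737610122024))
scene [0.604, -0.0494, 0.206] 293.6697669124452 221.8608773034765 crop (np.float64(159.174417281113), np.float64(254.65219325869128))
scene [0.592, -0.1486, 0.206] 332.2695778913312 209.37724407358007 crop (np.float64(255.67394472832802), np.float64(223.44311018395018))
side [0.5988, -0.0958, 0.1878] 341.4290894190303 217.6991501084 crop (np.float64(528.5727235475757), np.float64(219.247875271))
side [0.5988, -0.0958, 0.206] 341.53755326385834 212.83964108657466 crop (np.float64(528.8438831596459), np.float64(207.09910271643665))
side [0.604, -0.0494, 0.206] 337.0127744174092 204.21886941419814 crop (np.float64(517.531936043523), np.float64(185.54717353549535))
side [0.592, -0.1486, 0.206] 346.658714218271 223.18990628388852 crop (np.float64(541.6467855456774), np.float64(232.97476570972128))
```

```bash
python3 - <<'E'
from station import bot; import cv2,numpy as np
I=cv2.INTER_CUBIC
a=cv2.resize(bot.camera("scene")["frame"][175:245,275:345],(400,400),interpolation=I)
b=cv2.resize(bot.camera("side")["frame"][170:240,310:380],(400,400),interpolation=I)
print(bot.sense()["opening"])
cv2.imwrite("pics/g2.png",np.hstack([a,b]))
E
```

```text
0.0005999088834477791
```

View pics/g2.png

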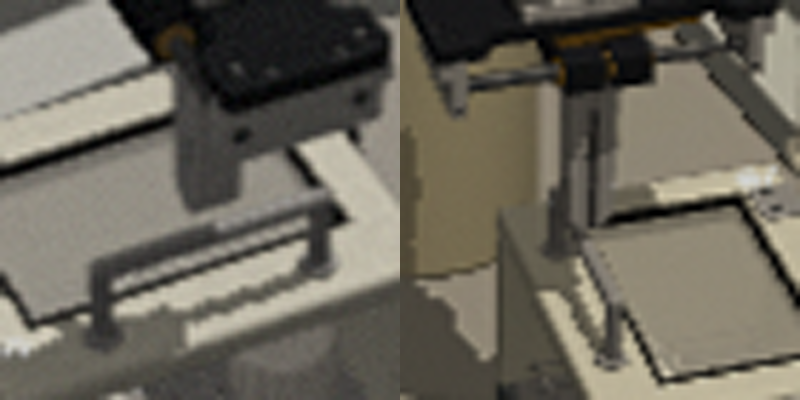

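```bash
python3 - <<'E'
from h import *; f=400/70
S=lambda x,y:(275+x/f,175+y/f); D=lambda x,y:(310+(x-400)/f,170+y/f)
print("tip",*tri(S(212,207),D(592,228)))
print("barR",*tri(S(318,196),D(614,300)))
print("barmid~",*tri(S(208,230),D(598,255)), "barL",*tri(S(100,265),D(568,195)))
E
```

```text
tip [ 0.6032 -0.0987  0.2168] 0.0017920437613655263
barR [ 0.5953 -0.146   0.2054] 0.0008144811333082206
barmid~ [ 0.6072 -0.0997  0.1995] 0.0004312338868876441 barL [ 0.6109 -0.0495  0.2034] 0.0026434161846453806
```

By triangulation the real fingertips are at z≈0.217, about 29 mm above the reported TCP, and they closed just over the bar. I'll open, go about 27 mm lower while watching the force, and pinch again.

Request:
inch_along(segments={"moves":[[0,0,0,0,0,0],[0,0,0,0,0,0],[0,0,0,0,0,0],[0,0,0,0,0,0],[0,0,0,0,0,0],[0,0,0,0,0,0]]}, finger_gap=0.05)

```text
time_s: 9.1
tcp_pos: [0.5988, -0.0959, 0.1878]
orientation: [[0.12, 0.993, 0.0], [0.993, -0.12, -0.0], [-0.0, 0.0, -1.0]]
ft_force: [-0.1, 0.1, -0.5]
opening: 0.0448
gripper_force: 0.0
```

Request:
inch_along(segments={"moves":[[0,0,0.008,0,0,0],[0,0,0.014,0,0,0],[0,0,0.02,0,0,0],[0,0,0.027,0,0,0],[0,0,0.027,0,0,0]]})

```text
time_s: 9.6
tcp_pos: [0.5978, -0.0959, 0.1594]
orientation: [[0.12, 0.993, -0.002], [0.993, -0.12, 0.0], [-0.0, -0.002, -1.0]]
ft_force: [0.4, -0.0, -0.2]
opening: 0.0498
gripper_force: 0.0
```

Request:
inch_along(segments={"moves":[[0,0,0,0,0,0],[0,0,0,0,0,0],[0,0,0,0,0,0],[0,0,0,0,0,0],[0,0,0,0,0,0],[0,0,0,0,0,0],[0,0,0,0,0,0]]}, finger_gap=0, grip_n=20)

```text
time_s: 10.3
tcp_pos: [0.5979, -0.0958, 0.1609]
orientation: [[0.12, 0.993, -0.002], [0.993, -0.12, -0.0], [-0.0, -0.002, -1.0]]
ft_force: [-2.5, 0.0, 3.7]
opening: 0.0091
gripper_force: 20.0
```

Request:
inch_along(segments={"moves":[[0,0.0029,-0.007,0,0,0],[0,0.0061,-0.0139,0,0,0],[0,0.0097,-0.0206,0,0,0],[0,0.0136,-0.0271,0,0,0],[0,0.0178,-0.0334,0,0,0],[0,0.0223,-0.0395,0,0,0],[0,0.0271,-0.0454,0,0,0],[0,0.0322,-0.051,0,0,0]]})

```text
time_s: 11.1
tcp_pos: [0.6291, -0.0993, 0.2129]
orientation: [[0.12, 0.993, -0.004], [0.993, -0.12, 0.0], [-0.0, -0.004, -1.0]]
ft_force: [-8.6, 0.6, 3.7]
opening: 0.0091
gripper_force: 20.0
```

Request:
inch_along(segments={"moves":[[0,0,0,0,0,0],[0,0,0,0,0,0]]})

```text
time_s: 11.3
tcp_pos: [0.6296, -0.0994, 0.2133]
orientation: [[0.12, 0.993, -0.002], [0.993, -0.12, -0.0], [-0.0, -0.002, -1.0]]
ft_force: [-8.5, 0.5, 5.0]
opening: 0.0093
gripper_force: 20.0
```

```bash
python3 - <<'E'
from h import *; from station import bot; import cv2
s=bot.sense(); d=s["tcp_pos"]-np.array([.5979,-.0958,.1609]);print(d,s["joint_pos"])
for n in("scene","side"): cv2.imwrite(f"pics/{n}_lift.png",bot.camera(n)["frame"])
E
```

```text
[ 0.0317 -0.0036  0.0524] [ 0.4309  0.619  -0.5489  1.4885  0.3409  1.1326 -0.3014]
```

Request:
inch_along(segments={"moves":[[0,0.004,-0.0068,0,0,0],[0,0.0097,-0.0118,0,0,0],[0,0.0156,-0.0166,0,0,0],[0,0.0217,-0.0211,0,0,0],[0,0.028,-0.0253,0,0,0],[0,0.0313,-0.0275,0,0,0]]})

```text
time_s: 12.0
tcp_pos: [0.6633, -0.1033, 0.2408]
orientation: [[0.12, 0.993, 0.002], [0.993, -0.12, 0.0], [0.0, 0.002, -1.0]]
ft_force: [-3.8, 1.9, 3.3]
opening: 0.0096
gripper_force: 20.0
```

Request:
inch_along(segments={"moves":[[0,0,0,0,0,0],[0,0,0,0,0,0]]})

```text
time_s: 12.2
tcp_pos: [0.663, -0.1033, 0.2406]
orientation: [[0.12, 0.993, 0.002], [0.993, -0.12, 0.0], [0.0, 0.002, -1.0]]
ft_force: [-5.0, 2.3, 5.1]
opening: 0.009
gripper_force: 20.0
```

```bash
python3 - <<'E'
from h import *; from station import bot
s=bot.sense(); d=s["tcp_pos"]-np.array([.5979,-.0958,.1609]);x=np.hypot(d[0],d[1]);a=np.arctan2(.054+d[2],.142-x);f=s["ft_force"]
print(d,"angle",a-.3634,"rad",np.hypot(.054+d[2],.142-x),"tang",f[0]*np.sin(a)+f[2]*np.cos(a),"radial",-f[0]*np.cos(a)+f[2]*np.sin(a))
E
```

```text
[ 0.0651 -0.0075  0.0797] angle 0.6880445438376783 rad 0.1540043690124147 tang -1.7971289678612723 radial 6.853814570610199
```

Request:
inch_along(segments={"moves":[[0,0.0035,-0.0025,0,0,0],[0,0.0068,-0.0045,0,0,0],[0,0.01,-0.0065,0,0,0],[0,0.0133,-0.008,0,0,0],[0,0.0153,-0.009,0,0,0],[0,0.0153,-0.009,0,0,0],[0,0.0153,-0.009,0,0,0]]})

```text
time_s: 12.9
tcp_pos: [0.6775, -0.1051, 0.2482]
orientation: [[0.12, 0.993, 0.001], [0.993, -0.12, 0.0], [0.0, 0.001, -1.0]]
ft_force: [-0.2, 0.9, 0.7]
opening: 0.0095
gripper_force: 20.0
```

```bash
python3 - <<'E'
from h import *; from station import bot; import cv2
s=bot.sense(); d=s["tcp_pos"]-np.array([.5979,-.0958,.1609]);x=np.hypot(d[0],d[1]);a=np.arctan2(.054+d[2],.142-x);f=s["ft_force"]
print(d,"angle",a-.3634,"rad",np.hypot(.054+d[2],.142-x),"tang",f[0]*np.sin(a)+f[2]*np.cos(a),"radial",-f[0]*np.cos(a)+f[2]*np.sin(a))
I=cv2.INTER_CUBIC
a=cv2.resize(bot.camera("scene")["frame"][160:260,255:355],(400,400),interpolation=I)
b=cv2.resize(bot.camera("side")["frame"][165:265,305:405],(400,400),interpolation=I)
cv2.imwrite("pics/top.png",np.hstack([a,b]))
E
```

```text
[ 0.0796 -0.0093  0.0873] angle 0.7946420556134781 rad 0.15420236581898347 tang 0.14982409762397533 radial 0.7185331100263986
```

View pics/top.png

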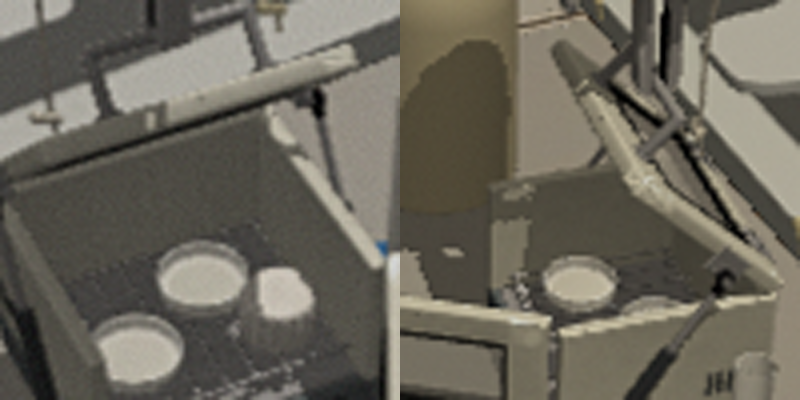

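The last picture shows the hood raised high in the grip. Its front-right corner is near scene pixel (343.8,174) and side pixel (365,210). I'll check the angle from that corner.

```bash
python3 - <<'E'
from h import *
H=np.array([.7395,-.113,.152]);u=np.array([np.cos(.12),-np.sin(.12),0])
for p,q in (((343.75,173),(366,208)),((255+348/4,160+45/4),(305+252/4,165+172/4)),((255+355/4,160+62/4),(305+232/4,165+190/4))):
    P,e=tri(p,q); h=-(P-H)@u; v=P[2]-H[2]; print(P,e,np.hypot(h,v),np.arctan2(v,h)-np.arctan2(.016,.163),np.arctan2(v,h))
E
```

```text
[ 0.6241 -0.1966  0.279 ] 0.010257923748700735 0.16448594552462725 0.7840326366901159 0.8818786909564086
[ 0.6309 -0.197   0.2783] 0.008270210123131084 0.15968020209536507 0.8141239276599407 0.9119699819262334
[ 0.6189 -0.1966  0.2695] 0.00024244769510258415 0.16082880922552026 0.7217834498814153 0.819629504147708
```

Request:
inch_along(segments={"moves":[[0,-0.0035,0.0016,0,0,0],[0,-0.007,0.0034,0,0,0],[0,-0.0105,0.0053,0,0,0],[0,-0.014,0.0072,0,0,0],[0,-0.0175,0.0092,0,0,0],[0,-0.0205,0.011,0,0,0],[0,-0.0233,0.0127,0,0,0],[0,-0.0233,0.0127,0,0,0]]})

```text
time_s: 13.8
tcp_pos: [0.6531, -0.1024, 0.2351]
orientation: [[0.12, 0.993, -0.001], [0.993, -0.12, 0.0], [-0.0, -0.001, -1.0]]
ft_force: [0.8, 1.9, -1.4]
opening: 0.0093
gripper_force: 20.0
```

Request:
inch_along(segments={"moves":[[0,0,0,0,0,0],[0,0,0,0,0,0],[0,0,0,0,0,0],[0,0,0,0,0,0],[0,0,0,0,0,0]]})

```text
time_s: 14.3
tcp_pos: [0.6539, -0.1025, 0.2356]
orientation: [[0.12, 0.993, -0.0], [0.993, -0.12, 0.0], [0.0, -0.0, -1.0]]
ft_force: [2.1, 2.4, -2.6]
opening: 0.0092
gripper_force: 20.0
```

```bash
python3 - <<'E'
from h import *; from station import bot
s=bot.sense(); d=s["tcp_pos"]-np.array([.5979,-.0958,.1609]);x=np.hypot(d[0],d[1]);a=np.arctan2(.054+d[2],.142-x);f=s["ft_force"]
print(d,"angle",a-.3634,"rad",np.hypot(.054+d[2],.142-x),"tang",f[0]*np.sin(a)+f[2]*np.cos(a),"radial",-f[0]*np.cos(a)+f[2]*np.sin(a))
E
```

```text
[ 0.056  -0.0067  0.0747] angle 0.6202790796967221 rad 0.1545573236164338 tang 0.3353098607599796 radial -3.3169341597939592
```

```bash
python3 -c "
from station import bot
print(bot.hand_in())"
```

```text
the job is handed in; nothing more can be done
None
```

I handed the job in with the door about 61° open and the hood still in the gripper at about 0.62 rad, after raising it to about 0.79 rad (balance is 0.70); I saw nothing round the cabinet disturbed, and the judging result isn't known.

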